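# Shut the slide gate and clip the sprung dust cap into the outlet

## Task

The sanding box is out of use: push its slide gate fully shut, then close the round dust outlet on top of the box with the sprung cap. Pinch the cap's two tabs together, set the cap down into the outlet until its flange lies flat on the rim, and let the tabs spring back out so that both lips spread fully under the rim. Leave the offcut, the tape measure and the combination square where they are.

Things in the scene. Friction and masses are not known exactly. Their poses are not given: they have to be found in the camera images.
- box: Fixed maple sanding box with walnut boards on top, 240 (x) x 340 (y) x 75 mm high, on the bench. Origin: centre of its underside. The round grey outlet stands on its top, 70 mm towards its -y from the middle; the gate slides out from under the outlet towards the box's +y.
- port (a point): Centre of the outlet's mouth at the height of its rim's flat top, 121 mm above the bench (46 mm above the box top). Mouth 66 mm across; rim 8 mm thick; outlet 88 mm outside; below the rim the bore widens to 78 mm and is free down to the gate blade, 40 mm below the rim's top. At the outlet's foot a flange 110 mm across, its top 14 mm above the box top.
- gate (a joint): Slide gate, m: 0 = fully shut (its inner stop), 0.085 = fully pulled out; grows as it slides towards the box's +y. Rubbing needs about 2.5 N; it stays where it is left.
- gate_lip (a point): Upright aluminium lip at the gate's outer end, to push on: 60 mm wide (along the box's x), 8 mm thick, top 32 mm and foot 2 mm above the box top. The point is the top edge of its outer (+y) face, mid-width; it moves with the gate and lies 68 mm from the outlet's axis when shut. The box top beyond the lip is clear.
- cap: Loose black dust cap with grey tabs, about 0.15 kg (varies), right way up on the bench. Origin: centre of its underside; z up. Boss 63 mm across, 0 to 19 mm up, foot tapered to 53 mm; flange 84 mm across, 19 to 24 mm up; two upright tabs on the flange at its +y and -y, 24 to 52 mm up, outer faces 56 mm apart (43 pinched). It can be carried by its pinched tabs and fits the outlet at any yaw.
- cap_flange (a point): Centre of the underside of the cap's flange, 19 mm above the cap's origin; it meets port when the cap is home. The lips' upper faces are 10 mm below it.
- tab_a_grip (a point): Top edge of the outer face of the upright tab on the cap's +y side, mid-width, 52 mm above the cap's origin; moves inward with the tab. The tab stands 28 mm above the flange, 26 mm wide (along the cap's x), 8 mm thick.
- tab_b_grip (a point): Top edge of the outer face of the upright tab on the cap's -y side, mid-width, 52 mm above the cap's origin; moves inward with the tab. The tab stands 28 mm above the flange, 26 mm wide (along the cap's x), 8 mm thick.
- tab_a (a joint): Inward travel of the +y tab, m: 0 = spread (rest), 0.0065 = pinched to its stop; spring 2.4 N at rest, 6.3 N at the stop. The tab carries a square-edged lip, 4 to 9 mm above the cap's origin and 20 mm wide, reaching 37.5 mm from the axis at rest, 31 mm when pinched. Unpinched, the lips are too wide for the mouth and cannot be snapped in.
- tab_b (a joint): The same for the tab and lip on the cap's -y side.
- offcut: Loose walnut offcut, 70 x 40 x 22 mm, lying on the bench; origin centre of its underside. Leave alone.
- tape: Loose grey tape measure, 62 x 36 x 36 mm; origin centre of its underside. Leave alone.
- square: Loose combination square, steel rule 250 mm along its y with a head, 20 mm high, lying on the bench; origin centre of its underside. Leave alone.
Mind the look-alikes: they are no part of the job. Several things have the shape of the cap; the one meant has the colours described above.

How it is judged:
On the way, in this order (a step that is already met when the one before it is completed fails the run):
1. the slide gate is fully shut while the cap is still away from the outlet (value of joint gate below 0.004 m and horizontal distance between cap_flange and port above 0.06 m), for 0.1 s.
2. the cap sits in the outlet with both tabs spread under the rim (z of cap_flange in the frame of port below 0.003 m and horizontal distance between cap_flange and port below 0.005 m and value of joint each of tab_a, tab_b below 0.002 m), for 0.2 s.
At the end, for the whole second after the job is handed in: The gate is shut (within 4 mm of its stop); the cap is at rest, upright (within 0.06 rad), in the outlet, its flange within 3 mm of the rim and within 5 mm of centre; both tabs are spread (within 2 mm of rest), so their lips are under the rim (all of step 2 and value of joint gate below 0.004 m and z of cap_flange in the frame of port above -0.003 m and angle between cap's own z axis and vertical below 0.06 rad and linear speed of cap below 0.02 m/s); the robot touches nothing.
It fails at once if the offcut is moved more than 30 mm (distance of offcut from where it was at the start of the episode above 0.03 m).
It fails at once if the tape measure is moved more than 30 mm (distance of tape from where it was at the start of the episode above 0.03 m).
It fails at once if the combination square is moved more than 30 mm (distance of square from where it was at the start of the episode above 0.03 m).
It also fails if it takes over 58 s, if anything falls off the work surface, if the arm or the gripper's body presses on something with over 40 N, if the wrist force passes 120 N, or if a joint passes its speed limit or range.

## Robot

A 6-joint arm with a two-finger parallel gripper is mounted at the origin on the work surface. World frame = base frame: x ahead of the robot, y to its left, z up, the work surface at z = 0. Lengths are in m, angles in rad, forces in N, time in s.
With the tool pointing down it reaches from about 0.4 to 0.825 m from the base axis. Payload 7 kg.
Tool frame: the origin (TCP) lies midway between the tips of the shut fingers; the grasp point (between the pads) lies 19 mm behind it; z points along the fingers, x is the direction in which the jaws open and shut, and the axes are right-handed (so a half turn about z gives the same grasp; the last joint's range is limited). The gripper opens to 88 mm and grips with 3 to 60 N. Pads are 19 mm wide; open, the fingers measure 130 mm over their backs; the gripper's body (78 mm by 193 mm) begins 47 mm behind the grasp point.
Start: joints at [1.629, 0.359, 0.012, 0, -1.224, -0.288], TCP at [0.154, 0.657, 0.227] pointing down, gripper open.
Joint ranges: [-3.07, 3.07], [-1.43, 2.12], [-1.02, 1.25], [-3.03, 1.67], [-3.05, -0], [-3.03, 3.03]. Speed limits (rad/s): [2.39, 2.39, 3.01, 3.14, 3.14, 3.14].

## Interface

Orientations are given as [roll, pitch, yaw] about the fixed x, y, z axes, in that order (R = Rz(yaw) Ry(pitch) Rx(roll)).
In Python, from station import status, eyes, workorder gives the robot as it stands.
- The arm moves only by the shell command python3 -m jog 'ROWS' [OPENING] [FORCE]. ROWS is JSON, a list of rows, each a list of 6 numbers: the shift along the world's x, y, z in mm, then the turn, a rotation vector about the world's x, y, z in rad. A call has 1 to 12 rows; each row shifts and turns the pose as measured when the row begins; what a row does not reach is not made up. A row lasts 1/10 s, in which the tool goes at most 50 mm and 8.59 degrees, less where a joint would pass 70% of its speed; a pose out of reach is approached as far as the arm can. A call with a gripper value outside its range is refused whole. OPENING is the opening, from 0 (shut) to 1 (fully open), set as the call begins (- or left out, the last holds). The fingers move at their own pace and stop on an object; FORCE is the grip in N (left out, the last holds). Time passes only in rows, so rows that do not move let the fingers close. It gives the time, the measured TCP pose, the force and the opening at its end, in the units of the state.
- status.get_state(): the state, without advancing time (a new reading comes with each control period).
- eyes.grab_frame(name): name is "scene" or "top" or "wrist"; returns the picture (400x640x3 uint8, blue, green, red); there is no depth.
- eyes.calibration(name): a dict with "camera_matrix" (3x3 intrinsics, pixels), "cam_to_world" (4x4, takes a point from camera to world coordinates); the wrist camera has in their place "hand_eye" (4x4, takes a point from camera to tool coordinates, whose origin is the TCP and whose axes are the tool frame's). Camera axes: x right, y up, looking along -z (the intrinsics and any distortion apply to the point x, -y, -z); pixel columns grow to the right and rows downward; lengths in m; the calibration is good to about 2 mm. A picture is of the moment at which its call begins: read the wrist's pose just before it. calibration takes no time and is no camera call.
- workorder.job_done(): hands the job in, once; it reports no verdict.
The state is a dict: "t": time; "q": joint angles; "qd": joint speeds; "joint_efforts": joint torques, N m; "eef_pos": TCP position; "ee_rot": TCP orientation; "force": force on the tool from outside, world axes, zero at the start; "moment": the same for the moment, N m; "width": finger opening in m.
Only numpy, scipy, OpenCV 4.12 (cv2) and the standard library are available. Lean on these libraries where they do the work, as an engineer would, in place of code of your own. Each camera call takes 0.05 s, during which the arm holds its last target. There are 200 camera calls.

## Working session

There is one attempt and no reset: what is moved stays moved. The work goes in short steps, Python scripts to look and compute and a shell command to move; the robot and the scene stay as the last step left them, time stands still between calls to the robot, and variables do not carry over. Pictures are saved under pics/ and viewed, about 8 in all and at most 12, crops included, and the job is handed in when it is done.

```bash
mkdir -p pics; ls; python3 - <<'E'
from station import status, eyes
import cv2,numpy as np
np.set_printoptions(precision=4,suppress=True)
s=status.get_state();print(s)
for n in ["scene","top","wrist"]:
    im=eyes.grab_frame(n);cv2.imwrite(f"pics/{n}0.png",im);print(n,{k:np.array(v) if not isinstance(v,str) else v for k,v in eyes.calibration(n).items()})
E
```

```text
pics
{'t': 0.0, 'q': array([ 1.6291,  0.3594,  0.0111, -0.0003, -1.2241, -0.2881]), 'qd': array([ 0.0009,  0.0009,  0.0013,  0.0002,  0.0013, -0.0015]), 'joint_efforts': array([  0.0006, -58.2718,  29.3067,   6.9979,   0.0071,  -0.0001]), 'eef_pos': array([0.1537, 0.6568, 0.2256]), 'ee_rot': array([-3.1414, -0.0017, -1.8007]), 'force': array([-0.4274,  0.4867, -0.7029]), 'moment': array([ 0.0422,  0.0254, -0.0272]), 'width': 0.08735667928509265}
scene {'camera_matrix': array([[376.9447,   0.    , 322.9275],
       [  0.    , 376.9447, 200.3956],
       [  0.    ,   0.    ,   1.    ]]), 'cam_to_world': array([[ 0.6421, -0.4444,  0.6247,  1.1126],
       [ 0.7664,  0.3909, -0.5097, -0.5765],
       [-0.0177,  0.8061,  0.5916,  0.6126],
       [ 0.    ,  0.    ,  0.    ,  1.    ]])}
top {'camera_matrix': array([[432.2367,   0.    , 319.3867],
       [  0.    , 432.2367, 200.5011],
       [  0.    ,   0.    ,   1.    ]]), 'cam_to_world': array([[ 0.1272,  0.9653, -0.2279,  0.3532],
       [-0.9919,  0.1251, -0.0239, -0.1482],
       [ 0.0055,  0.2291,  0.9734,  1.1657],
       [ 0.    ,  0.    ,  0.    ,  1.    ]])}
wrist {'camera_matrix': array([[356.9808,   0.    , 322.4624],
       [  0.    , 356.9808, 191.6783],
       [  0.    ,   0.    ,   1.    ]]), 'hand_eye': array([[ 1.    ,  0.0006, -0.0001, -0.0003],
       [ 0.0006, -0.961 , -0.2766, -0.0744],
       [-0.0002,  0.2766, -0.961 , -0.1577],
       [ 0.    ,  0.    ,  0.    ,  1.    ]])}
```

View pics/top0.png

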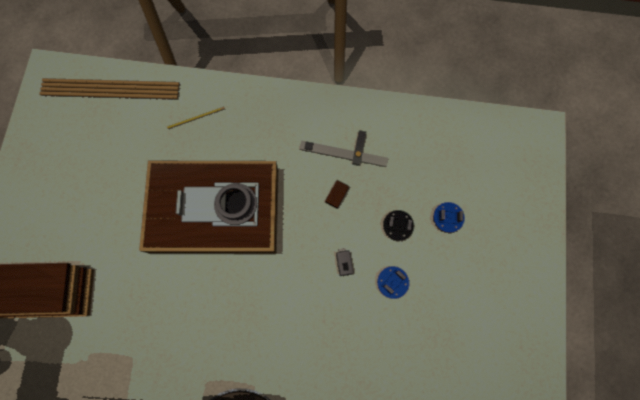

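View pics/scene0.png

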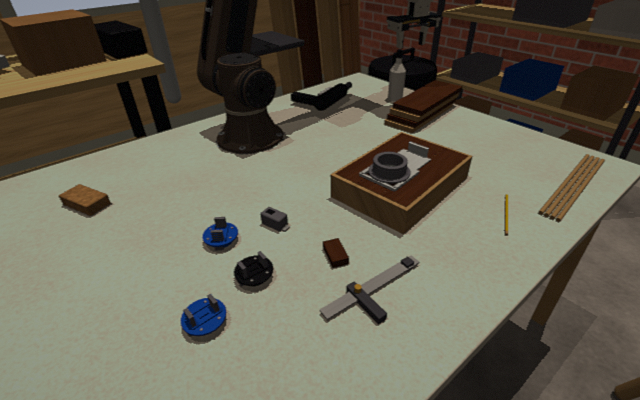

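Cap look-alikes in the top view: blue caps at (449,217) and (394,282), and a black one at (398,225). The description says black with grey tabs, so I choose (398,225). The box outlet is at (236,204) and the gate lip at about (179,202), pulled out. I'll check the choice in a close crop and measure from both fixed cameras.

```bash
cat > h.py <<'E'
import cv2,numpy as np
from station import status,eyes
from scipy.spatial.transform import Rotation as R
np.set_printoptions(precision=4,suppress=True)
def tool():
    s=status.get_state();T=np.eye(4);T[:3,:3]=R.from_euler('xyz',s['ee_rot']).as_matrix();T[:3,3]=s['eef_pos'];return T
def cam(n,T=None):
    c=eyes.calibration(n);K=np.array(c['camera_matrix'])
    M=np.array(c['cam_to_world']) if n!='wrist' else T@np.array(c['hand_eye'])
    return K,M
def ray(c,p):
    K,M=c;d=np.linalg.inv(K)@[p[0],p[1],1];d=M[:3,:3]@[d[0],-d[1],-d[2]]
    return M[:3,3],d*1.0
def onz(c,p,z):
    o,d=ray(c,p);d=d*np.sign(1);return o+d*(z-o[2])/d[2]
def proj(c,X):
    K,M=c;p=np.linalg.inv(M)@[*X,1];q=K@[p[0],-p[1],-p[2]];return q[:2]/q[2]
def tri(a,pa,b,pb):
    (o,d),(o2,e)=ray(a,pa),ray(b,pb);s=np.linalg.lstsq(np.c_[d,-e],o2-o,rcond=None)[0]
    x,y=o+s[0]*d,o2+s[1]*e;return (x+y)/2,np.linalg.norm(x-y)
E
python3 - <<'E'
from h import *
t=cv2.imread('pics/top0.png');s=cv2.imread('pics/scene0.png')
a=cv2.resize(t[150:260,135:285],None,fx=3,fy=3,interpolation=2);b=cv2.resize(t[190:260,360:430],None,fx=4.7,fy=4.7,interpolation=2)
c=cv2.resize(s[125:230,325:480],None,fx=3,fy=3,interpolation=2);d=cv2.resize(s[240:300,225:285],None,fx=5,fy=5,interpolation=2)
o=np.zeros((660,800,3),np.uint8)
for im,(y,x) in zip((a,b,c,d),((0,0),(0,460),(335,0),(335,475))): o[y:y+im.shape[0],x:x+im.shape[1]]=im[:660-y,:800-x]
o=np.clip(o.astype(float)*1.6,0,255).astype(np.uint8)
cv2.imwrite('pics/c1.png',cv2.resize(o,(727,600)))
# dark cap blob in both
for n,im,roi in (('top',t,(190,260,360,430)),('scene',s,(240,300,225,285))):
    y0,y1,x0,x1=roi;g=cv2.cvtColor(im,6)[y0:y1,x0:x1];m=(g<45).astype(np.uint8)
    k,l,st,ce=cv2.connectedComponentsWithStats(m);i=1+np.argmax(st[1:,4]);
    ct=max(cv2.findContours((l==i).astype(np.uint8),0,1)[0],key=len);e=cv2.fitEllipse(cv2.convexHull(ct));print(n,np.array(e[0])+[x0,y0],e[1:],ce[i]+[x0,y0])
for p in [(398,225),(449,217),(394,282)]: print(p,onz(cam('top'),p,.024))
print('outlet',onz(cam('top'),(236,204),.121),'corners',[onz(cam('top'),p,.075)[:2] for p in ((148,161),(277,161),(275,251),(142,250))])
E
```

```text
top [398.0084 225.1947] ((28.980724334716797, 30.154085159301758), 137.96751403808594) [397.7656 225.3652]
scene [253.0947 271.1283] ((30.517160415649414, 39.651851654052734), 69.12322235107422) [253.4734 271.2836]
(398, 225) [ 0.5807 -0.3377  0.024 ]
(449, 217) [ 0.6201 -0.4723  0.024 ]
(394, 282) [ 0.4295 -0.3403  0.024 ]
outlet [0.5624 0.0811 0.121 ] corners [array([0.6568, 0.3415]), array([0.7007, 0.0036]), array([ 0.4644, -0.027 ]), array([0.4241, 0.3054])]
```

View pics/c1.png

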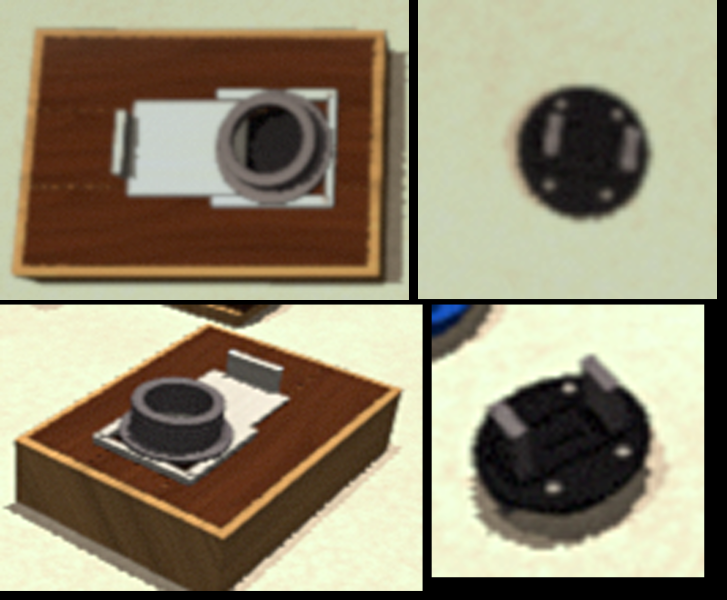

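The crop confirms the cap at (398,225): black with two grey tabs, and the tab axis nearly along world y. The gate is pulled out, with its lip at px (179,201) in the top view. Next I go over the box for near views.

```bash
python3 -m jog '[[25,-32,25,0,0,0.03],[30,-38,12,0,0,0.03],[30,-38,5,0,0,0.03],[30,-38,5,0,0,0.03],[30,-38,5,0,0,0.03],[30,-38,5,0,0,0.03],[30,-38,5,0,0,0.03],[30,-38,5,0,0,0.03],[30,-38,5,0,0,0.03],[30,-38,5,0,0,0.03],[30,-38,5,0,0,0.03],[30,-38,0,0,0,0.03]]' 0 40
python3 -m jog '[[20,-20,0,0,0,0],[0,0,0,0,0,0]]'
python3 - <<'E'
from h import *
T=tool();im=eyes.grab_frame('wrist');cv2.imwrite('pics/w1.png',im);np.save('w1.npy',T);print(T)
E
```

```text
t: 1.35
eef_pos: [0.5113, 0.1936, 0.3062]
ee_rot: [-3.139, -0.007, -1.416]
force: [1.4, 2.0, -0.4]
width: 0.0014
t: 1.55
eef_pos: [0.5341, 0.168, 0.3058]
ee_rot: [-3.139, -0.008, -1.421]
force: [-0.9, -0.4, -0.6]
width: 0.0004
[[ 0.1494 -0.9888  0.0033  0.5341]
 [-0.9887 -0.1494 -0.0071  0.168 ]
 [ 0.0075 -0.0022 -1.      0.3058]
 [ 0.      0.      0.      1.    ]]
```

View pics/w1.png

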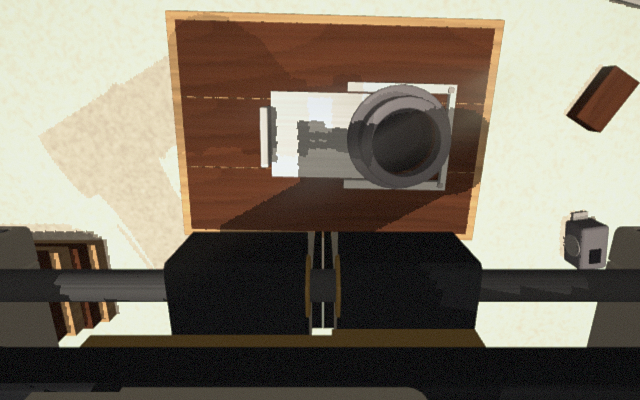

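Wrist view: the lip top edge is at px (264,107)-(264,167), the outlet mouth is centred near (409,138), and the box corners are at (167,12), (504,21), (470,240) and (188,233).

```bash
python3 - <<'E'
from h import *
T=np.load('w1.npy');w=cam('wrist',T);t=cam('top');s=cam('scene')
c=[onz(w,p,.075)[:2] for p in ((167,12),(504,21),(470,240),(188,233))];print(c,'mean',np.mean(c,0))
for a,b in((1,0),(2,3)): d=c[b]-c[a];print('yaw',np.arctan2(-d[0],d[1]),np.linalg.norm(d))
im=cv2.imread('pics/w1.png')
# outlet outer rim / bore: print ellipse of dark bore
def ell(im,roi,th):
    y0,y1,x0,x1=roi;g=cv2.GaussianBlur(cv2.cvtColor(im,6),(3,3),0)[y0:y1,x0:x1];m=(g<th).astype(np.uint8)
    k,l,st,ce=cv2.connectedComponentsWithStats(m);i=1+np.argmax(st[1:,4]);ct=max(cv2.findContours((l==i).astype(np.uint8),0,1)[0],key=len)
    e=cv2.fitEllipse(cv2.convexHull(ct));return np.array(e[0])+[x0,y0],e[1:]
for th in(30,40,50,60):print(th,ell(im,(100,180,365,450),th))
tp=cv2.imread('pics/top0.png')
for th in (25,35,45,55):print('top',th,ell(tp,(186,222,218,256),th))
pw=(409,138);print('mouth',onz(w,pw,.121))
for z in (.107,):print('lip',onz(w,(261.5,107),z),onz(w,(261.5,167),z))
g=cv2.cvtColor(im,6);print(g[138,345:460]);print(g[80:195,409])
gt=cv2.cvtColor(tp,6);print(gt[203,212:262])
E
```

```text
[array([0.6578, 0.3403]), array([0.7  , 0.008]), array([ 0.4648, -0.0202]), array([0.4253, 0.3089])] mean [0.562  0.1592]
yaw 0.12643304394899144 0.33504579672999385
yaw 0.11939123704489105 0.3314854521648429
30 (array([406.0798, 164.5796]), ((10.035704612731934, 35.36533737182617), 71.5449447631836))
40 (array([405.5077, 156.7675]), ((30.13254737854004, 51.04652786254883), 69.25173950195312))
50 (array([405.4604, 142.844 ]), ((64.51236724853516, 67.03754425048828), 39.938499450683594))
60 (array([405.7233, 142.6873]), ((65.92574310302734, 69.58008575439453), 49.18927764892578))
top 25 (array([232.3095, 200.3684]), ((21.951738357543945, 24.447891235351562), 43.97118377685547))
top 35 (array([232.5768, 200.272 ]), ((23.573684692382812, 25.134937286376953), 34.301170349121094))
top 45 (array([232.4263, 200.3618]), ((24.990633010864258, 26.379236221313477), 49.508575439453125))
top 55 (array([232.5044, 200.3939]), ((25.95421600341797, 27.17047691345215), 61.121604919433594))
mouth [0.576  0.0893 0.121 ]
lip [0.5829 0.234  0.107 ] [0.5236 0.2279 0.107 ]
[93 91 51 52 51 53 53 57 52 57 57 
[... 288 characters left out ...]
 61 56 56 58 56 57 56 60 58]
[ 78  72  75 136 222 145 123 134 137 137 135 136 139 136 120  76  82 124
 134 138 137 135 137 137 138 139 138 114  66  47  49  50  45  42  42  41
  41  40  45  49  53  54  47  45  49  44  47  44  47  49  49  47  43  49
  45  50  42  48  43  46  41  46  40  46  48  47  42  41  41  40  46  39
  37  40  33  32  29  25  28  33  28  30  29  27  22  21  20  26  26  33
  34  46  47  46  42  42  57  75  72  77  73  71  73  73  74  69  76 122
 128  99  53  38  37  33  39]
[128 116  86  69  72  73  67  55  46  58  62  63  53  30  17  20  21  23
  19  20  21  22  22  20  22  22  19  20  22  22  21  23  24  43  64  73
  72  65  38  22  26  31  44  64  69  71  47  36  34  36]
```

```bash
python3 - <<'E'
from h import *
w=cam('wrist',np.load('w1.npy'));t=cam('top');s=cam('scene')
pw,pt=(405.6,142.7),(232.5,200.4)
print('mouth',onz(w,pw,.121),onz(t,pt,.121),tri(w,pw,t,pt))
print('proj top of wrist pt',proj(t,onz(w,pw,.121)))
# cap
print('cap',onz(t,(398.0,225.2),.022),onz(s,(253.1,271.1),.018),tri(t,(398,225.2),s,(253.1,271.1)))
E
```

```text
mouth [0.5711 0.0915 0.121 ] [0.5704 0.0912 0.121 ] (array([0.5708, 0.0914, 0.1199]), np.float64(0.00041468855679571524))
proj top of wrist pt [232.4246 200.1149]
cap [ 0.5805 -0.3381  0.022 ] [ 0.5817 -0.3398  0.018 ] (array([ 0.5813, -0.3392,  0.0174]), np.float64(0.000710329607055739))
```

Mouth (0.571, 0.091, 0.120), agreeing between the two views to 0.4 mm. Box yaw is 0.123, the lip face is 141 mm from the axis (gate about 73 mm open), and the cap is at (0.581,-0.339). I move behind the lip and push with the shut fingers.

```bash
python3 -m jog '[[5,40,0,0,0,-0.027],[5,40,0,0,0,0],[4,28,-20,0,0,0],[0,0,-45,0,0,0],[0,0,-45,0,0,0],[0,0,-45,0,0,0],[0,0,-40,0,0,0],[0,0,-18,0,0,0],[0,0,0,0,0,0]]' 
python3 - <<'E'
from h import *
T=tool();im=eyes.grab_frame('wrist');cv2.imwrite('pics/w2.png',im);np.save('w2.npy',T);print(T[:3,3])
E
```

```text
t: 2.5
eef_pos: [0.5404, 0.2865, 0.0869]
ee_rot: [-3.137, -0.004, -1.444]
force: [0.8, 0.2, -0.3]
width: 0.0006
[0.5404 0.2865 0.0869]
```

View pics/w2.png

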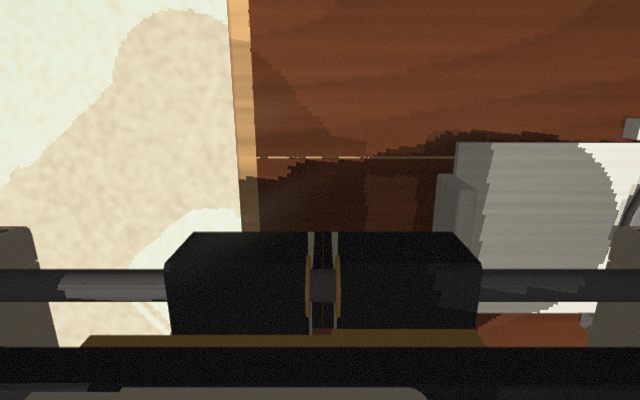

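The fingers stand clear behind the lip, which is to the right at px (435-475, 180-240). Pushing.

```bash
python3 -m jog '[[3,-12,0,0,0,0],[3,-12,0,0,0,0],[3,-12,0,0,0,0],[2,-12,0,0,0,0],[1.5,-12,0,0,0,0],[1.5,-12,0,0,0,0]]'
python3 -m jog '[[1,-8,0,0,0,0],[1,-8,0,0,0,0],[1,-6,0,0,0,0]]'
python3 -m jog '[[0.5,-4,0,0,0,0]]'; python3 -m jog '[[0.5,-4,0,0,0,0]]'; python3 -m jog '[[0.5,-4,0,0,0,0]]'
```

```text
t: 3.15
eef_pos: [0.5576, 0.2141, 0.0943]
ee_rot: [-3.127, 0.004, -1.442]
force: [-1.2, 2.3, -2.1]
width: 0.0002
t: 3.45
eef_pos: [0.5609, 0.189, 0.0946]
ee_rot: [-3.127, 0.004, -1.443]
force: [-2.2, 2.5, 0.1]
width: 0.0005
t: 3.55
eef_pos: [0.5614, 0.1843, 0.0946]
ee_rot: [-3.127, 0.004, -1.444]
force: [-0.5, 3.0, -1.5]
width: 0.0005
t: 3.65
eef_pos: [0.562, 0.18, 0.0946]
ee_rot: [-3.127, 0.004, -1.444]
force: [-1.3, 3.5, -1.4]
width: 0.0003
t: 3.75
eef_pos: [0.5625, 0.1757, 0.0945]
ee_rot: [-3.127, 0.004, -1.443]
force: [-1.6, 3.0, -0.6]
width: 0.0005
```

```bash
python3 -m jog '[[0.4,-3,0,0,0,0]]'|grep -E 'eef|force'; python3 -m jog '[[0.4,-3,0,0,0,0]]'|grep -E 'eef|force'; python3 -m jog '[[0.4,-3,0,0,0,0]]'|grep -E 'eef|force'
```

```text
eef_pos: [0.563, 0.174, 0.0947]
force: [-9.9, 20.2, 1.7]
eef_pos: [0.5631, 0.174, 0.0947]
force: [-11.1, 23.5, 1.4]
eef_pos: [0.563, 0.1741, 0.0948]
force: [-8.8, 16.6, -0.2]
```

The gate is against its stop: force rose to about 23 N and motion ceased. I back off, rise and go to the cap.

```bash
python3 -m jog '[[-2,15,0,0,0,0],[-1,10,15,0,0,0],[0,0,45,0,0,0],[0,0,45,0,0,0],[0,0,40,0,0,0],[0,-40,0,0,0,0]]' | grep -E 't:|eef'
python3 - <<'E'
from h import *
T=tool();im=eyes.grab_frame('wrist');cv2.imwrite('pics/w3.png',im);np.save('w3.npy',T);print(T[:3,3],status.get_state()['q'])
E
python3 -m jog '[[1,-48,0,0,0,-0.015],[1,-48,0,0,0,-0.015],[1,-48,0,0,0,-0.015],[1,-48,0,0,0,-0.015],[1,-48,0,0,0,-0.015],[1,-48,0,0,0,-0.015],[1,-48,0,0,0,-0.015],[0,-48,0,0,0,-0.015],[0,-48,0,0,0,-0.015],[0,-48,0,0,0,-0.015],[0,0,0,0,0,0]]' 0.85
python3 - <<'E'
from h import *
T=tool();im=eyes.grab_frame('wrist');cv2.imwrite('pics/w4.png',im);np.save('w4.npy',T);print(T,status.get_state()['q'])
a=cv2.resize(cv2.imread('pics/w3.png')[0:240],(640,240));cv2.imwrite('pics/c4.png',np.vstack([a,im[:330]]))
E
```

```text
t: 4.65
eef_pos: [0.5597, 0.1614, 0.2445]
ee_rot: [-3.126, 0.007, -1.438]
[0.5597 0.1614 0.2445] [ 0.6097  0.1837 -0.1921  0.0004 -1.183   1.0908]
t: 5.8
eef_pos: [0.5609, -0.3444, 0.244]
ee_rot: [-3.133, -0.007, -1.593]
force: [-0.0, 0.8, -0.6]
width: 0.074
[[-0.0224 -0.9997  0.0084  0.5609]
 [-0.9997  0.0223 -0.0072 -0.3444]
 [ 0.007  -0.0086 -0.9999  0.244 ]
 [ 0.      0.      0.      1.    ]] [-0.2493  0.3133 -0.0158  0.0044 -1.2318  1.7972]
```

View pics/c4.png

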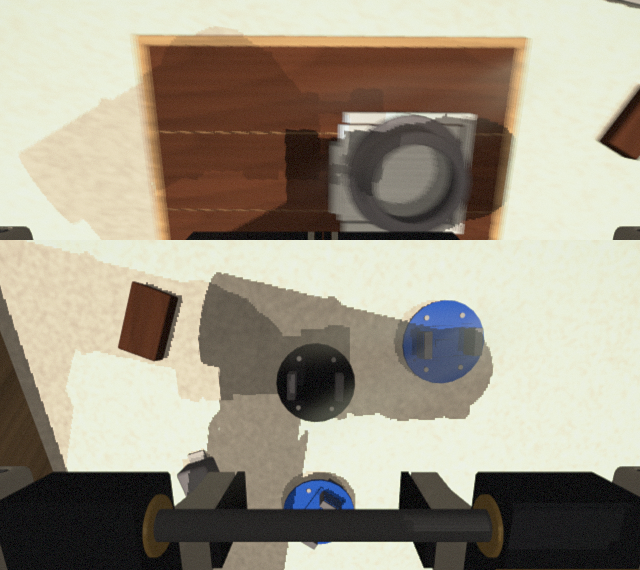

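Top half: the gate is shut; the blade fills the mouth and the lip sits just left of the outlet. Bottom half: the black cap is at wrist px (315,143), with its tabs at (292,147) and (339,147). Now the cap fit.

```bash
python3 - <<'E'
from h import *
T=np.load('w4.npy');w=cam('wrist',T);t=cam('top');im=cv2.imread('pics/w4.png');g=cv2.GaussianBlur(cv2.cvtColor(im,6),(3,3),0)
y0,y1,x0,x1=95,190,265,365
m=(g[y0:y1,x0:x1]<48).astype(np.uint8);m=cv2.morphologyEx(m,2,np.ones((5,5)))
k,l,st,ce=cv2.connectedComponentsWithStats(m);i=1+np.argmax(st[1:,4]);ct=max(cv2.findContours((l==i).astype(np.uint8),0,1)[0],key=len)
e=cv2.fitEllipse(cv2.convexHull(ct));pc=np.array(e[0])+[x0,y0];print(pc,e[1:])
for z in(.019,.024):print('cap w',z,onz(w,pc,z),onz(t,(398,225.2),z))
print(tri(w,pc,t,(398,225.2)))
cv2.imwrite('pics/c5.png',cv2.convertScaleAbs(cv2.resize(im[95:190,265:365],None,fx=6,fy=6,interpolation=2),alpha=2.2))
E
```

```text
[313.5775 140.8238] ((67.93024444580078, 78.56368255615234), 69.57161712646484)
cap w 0.019 [ 0.584  -0.3367  0.019 ] [ 0.5811 -0.3386  0.019 ]
cap w 0.024 [ 0.5846 -0.3368  0.024 ] [ 0.5801 -0.3378  0.024 ]
(array([ 0.5827, -0.3379,  0.0149]), np.float64(0.0031126809786603277))
```

View pics/c5.png

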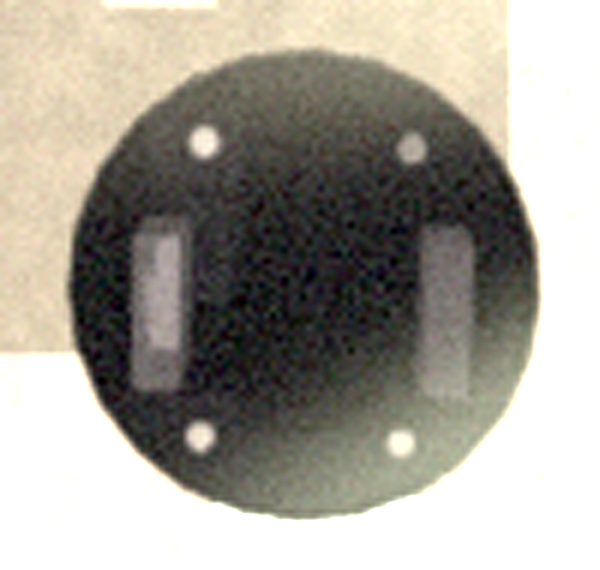

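Close crop: black flange, grey tabs at px (291.2,145.8) and (339.5,147), and the flange circle centred at (315.7,142.2). The mask was biased by glare, so I use these points.

```bash
python3 - <<'E'
from h import *
w=cam('wrist',np.load('w4.npy'));t=cam('top');pc=(315.7,142.2)
print(onz(w,pc,.024),tri(w,pc,t,(398,225.2)))
a,b=onz(w,(291.2,145.8),.052),onz(w,(339.5,147),.052);print('tabs',a,b,(a+b)/2,np.linalg.norm(a-b),np.arctan2(*(b-a)[[1,0]]))
print(status.get_state()['eef_pos'])
E
```

```text
[ 0.5831 -0.339   0.024 ] (array([ 0.5819, -0.339 ,  0.0155]), np.float64(0.0003945691752840528))
tabs [ 0.5839 -0.3152  0.052 ] [ 0.5816 -0.3627  0.052 ] [ 0.5828 -0.3389  0.052 ] 0.04752932613268003 -1.6197114072404377
[ 0.561  -0.3424  0.244 ]
```

```bash
python3 -m jog '[[11,1.5,-20,0.007,0.008,-0.02],[11,1.5,-40,0,0,-0.007],[0,0,-45,0,0,0],[0,0,-25,0,0,0],[0,0,0,0,0,0]]' 0.85

```

```text
t: 6.35
eef_pos: [0.5839, -0.3372, 0.1123]
ee_rot: [-3.14, -0.003, -1.619]
force: [-0.2, 0.9, 0.0]
width: 0.0744
```

```bash
python3 -m jog '[[-1,-1.8,-25,0,0,0],[0,0,-25,0,0,0],[0,0,-18,0,0,0],[0,0,-8,0,0,0],[0,0,0,0,0,0]]' 0.85

```

```text
t: 6.85
eef_pos: [0.5876, -0.3368, 0.0421]
ee_rot: [-3.134, -0.008, -1.612]
force: [0.4, -0.5, 0.4]
width: 0.0748
```

```bash
python3 -m jog '[[-4.6,-2.2,-3,0.007,0.008,-0.007],[0,0,-5,0,0,0],[0,0,-3,0,0,0],[0,0,0,0,0,0]]' 0.85

```

```text
t: 7.25
eef_pos: [0.5854, -0.3396, 0.0353]
ee_rot: [-3.137, -0.003, -1.618]
force: [0.2, 0.8, -1.1]
width: 0.0743
```

```bash
python3 -m jog '[[-2,0.5,-4,0.003,0.003,0],[-0.5,0,-1.5,0,0,0],[0,0,0,0,0,0]]' 0.85
python3 -m jog '[[0,0,0,0,0,0],[0,0,0,0,0,0],[0,0,0,0,0,0],[0,0,0,0,0,0],[0,0,0,0,0,0],[0,0,0,0,0,0]]' 0.2 30

```

```text
t: 7.55
eef_pos: [0.5828, -0.3394, 0.03]
ee_rot: [-3.139, -0.0, -1.618]
force: [0.2, -0.6, -0.5]
width: 0.0744
t: 8.15
eef_pos: [0.583, -0.3393, 0.0305]
ee_rot: [-3.139, -0.0, -1.618]
force: [-0.4, -0.1, -1.0]
width: 0.0408
```

```bash
python3 -m jog '[[0,0,10,0,0,0],[0,0,30,0,0,0],[0,0,45,0,0,0],[0,0,45,0,0,0],[0,0,45,0,0,0],[0,0,25,0,0,0],[0,0,0,0,0,0]]' | grep -E 'eef|rot|force|wid'
python3 -m jog '[[0,40,0,0,0,0],[-1,48,0,0,0,0],[-1,48,0,0,0,0],[-1,48,0,0,0,0],[-1,48,0,0,0,0],[-1,48,0,0,0,0],[-1,48,0,0,0,0],[-1,30,0,0,0,0],[0,0,0,0,0,0]]'
python3 - <<'E'
from h import *
T=tool();im=eyes.grab_frame('wrist');cv2.imwrite('pics/w6.png',im);np.save('w6.npy',T);s=eyes.grab_frame('scene');cv2.imwrite('pics/s6.png',s)
cv2.imwrite('pics/c6.png',np.vstack([im[:340,100:560],cv2.resize(s[60:190,290:450],None,fx=2,fy=2,interpolation=2)[:,:].repeat(1,0) if 0 else np.pad(cv2.resize(s[60:190,290:480],None,fx=2,fy=2,interpolation=2),((0,0),(0,80),(0,0)))]))
E
```

```text
eef_pos: [0.5784, -0.3381, 0.2385]
ee_rot: [3.138, 0.001, -1.619]
force: [0.5, -0.5, -0.7]
width: 0.0407
t: 9.75
eef_pos: [0.5638, 0.0316, 0.2333]
ee_rot: [3.131, 0.002, -1.625]
force: [-0.7, 0.6, -1.3]
width: 0.0407
```

View pics/c6.png

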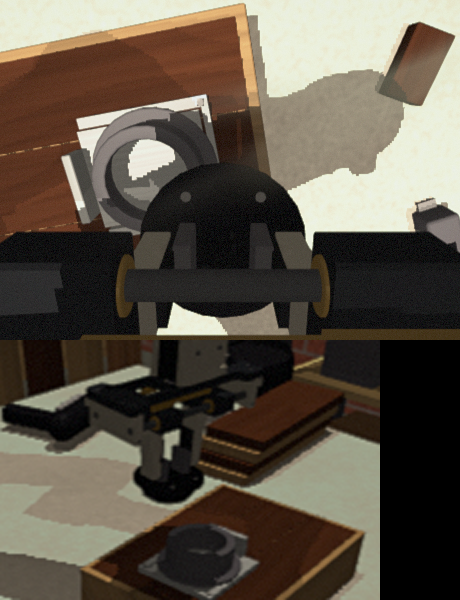

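The cap hangs level between the fingers. In full-image pixels its flange circle spans x 240-405 and y 163-318. Checking its offset in the hand.

```bash
python3 - <<'E'
from h import *
T=np.load('w6.npy');w=cam('wrist',np.eye(4))
a=np.linspace(0,2*np.pi,72)
for z in (.0015,.0065,.0115):
  P=np.array([proj(w,[.042*np.cos(t),.042*np.sin(t),z]) for t in a]);print(z,P.min(0),P.max(0))
im=cv2.imread('pics/w6.png');g=cv2.cvtColor(im,6)
print('top edge', [(x,g[150:185,x].tolist()) for x in (350,)])
print(g[210,225:260],g[210,385:420])
# mouth in this wrist view, and yaw-free state
print(T[:3,:3]@[0,0,1])
E
```

```text
0.0015 [236.5479 163.4161] [409.6285 322.5083]
0.0065 [238.8668 161.27  ] [407.2656 316.6017]
0.0115 [241.0638 159.2442] [405.0273 310.9864]
top edge [(350, [42, 40, 49, 48, 48, 49, 47, 50, 49, 50, 49, 53, 49, 50, 45, 50, 43, 39, 44, 39, 40, 42, 39, 40, 38, 39, 40, 40, 34, 28, 37, 31, 38, 27, 30])]
[38 36 36 40 37 42 38 45 40 40 39 47 41 42 45 49 53 57 61 72 79 73 38 15
 21 20 20 22 20 23 28 26 27 29 31] [ 13  12  16  13   5   8   9  18  17   2  13  17  17  62 177 235 233 234
 234 235 237 237 237 237 239 239 238 238 238 239 236 236 237 238 237]
[-0.0106  0.0029 -0.9999]
```

```bash
python3 -m jog '[[4,30,0,-0.003,-0.010,0],[4,25,-10,0,0,0],[0,5,-20,0,0,0],[0,0,-20,0,0,0],[0,0,-10,0,0,0],[0,0,0,0,0,0]]'

```

```text
t: 10.45
eef_pos: [0.5715, 0.0843, 0.1701]
ee_rot: [3.139, -0.003, -1.634]
force: [-0.8, -0.4, -1.4]
width: 0.0409
```

```bash
python3 -m jog '[[-0.3,6,-2,0.002,-0.003,0],[0,1.5,-2,0,0,0],[0,0,0,0,0,0]]'
python3 - <<'E'
from h import *
T=tool();im=eyes.grab_frame('wrist');cv2.imwrite('pics/w7.png',im);s=eyes.grab_frame('scene');print(T[:3,2])
c=cv2.resize(s[120:200,340:440],None,fx=4,fy=4,interpolation=2)
cv2.imwrite('pics/c7.png',cv2.convertScaleAbs(np.hstack([cv2.resize(im[60:340,180:460],(400,400)),np.pad(c,((0,80),(0,0),(0,0)))]),alpha=1.8))
E
```

```text
t: 10.75
eef_pos: [0.5722, 0.0908, 0.1675]
ee_rot: [-3.14, 0.0, -1.637]
force: [-0.6, -0.0, -2.1]
width: 0.0409
[ 0.002 -0.    -1.   ]
```

View pics/c7.png

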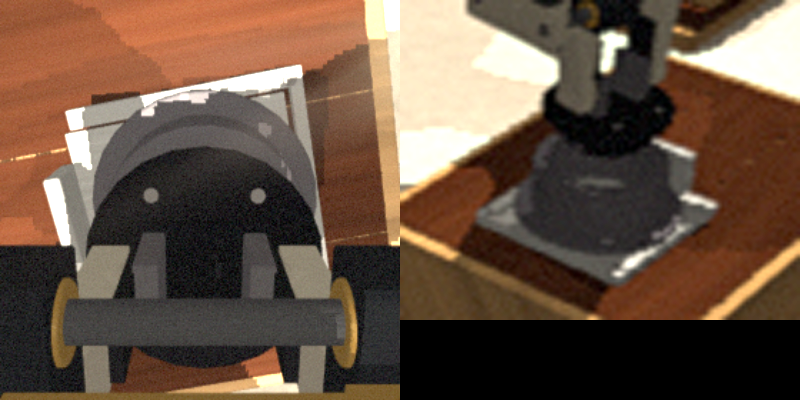

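The cap is concentric with the outlet in both views. Lowering.

```bash
python3 -m jog '[[-1.2,0.6,-6,0,0.002,0],[0,0,-6,0,0,0],[0,0,0,0,0,0]]'; python3 -m jog '[[0,0,-5,0,0,0],[0,0,0,0,0,0]]'
```

```text
t: 11.15
eef_pos: [0.5712, 0.0917, 0.1556]
ee_rot: [-3.14, 0.001, -1.636]
force: [-0.5, 0.1, -2.5]
width: 0.0412
t: 11.35
eef_pos: [0.5711, 0.0917, 0.1499]
ee_rot: [-3.14, 0.001, -1.636]
force: [0.2, 0.3, -2.0]
width: 0.0407
```

```bash
for i in 1; do :; done; python3 -m jog '[[0,0,-4,0,0,0],[0,0,-3,0,0,0],[0,0,0,0,0,0]]'|grep -E 'eef|rot|force'; python3 -m jog '[[0,0,-4,0,0,0],[0,0,-2.5,0,0,0],[0,0,0,0,0,0]]'|grep -E 'eef|rot|force'
```

```text
eef_pos: [0.5712, 0.0916, 0.1423]
ee_rot: [-3.14, 0.0, -1.636]
force: [0.2, 0.9, -1.6]
eef_pos: [0.5713, 0.0916, 0.1352]
ee_rot: [-3.14, 0.001, -1.636]
force: [0.2, 0.6, -1.2]
```

Already inside the mouth with no force. The flange should land at about z = 0.1325.

```bash
python3 -m jog '[[0,0,-2,0,0,0],[0,0,0,0,0,0]]'|grep -E 'eef|rot|force'; python3 -m jog '[[0,0,-1.5,0,0,0],[0,0,0,0,0,0]]'|grep -E 'eef|rot|force';python3 -m jog '[[0,0,-1,0,0,0],[0,0,0,0,0,0]]'|grep -E 'eef|rot|force'
```

```text
eef_pos: [0.5713, 0.0916, 0.133]
ee_rot: [-3.14, 0.001, -1.636]
force: [-0.5, -0.5, -2.2]
eef_pos: [0.5719, 0.0918, 0.1326]
ee_rot: [-3.139, 0.001, -1.636]
force: [-0.9, 0.6, -2.3]
eef_pos: [0.5722, 0.0919, 0.1325]
ee_rot: [-3.138, 0.001, -1.635]
force: [-0.2, 0.2, -1.0]
```

```bash
python3 -m jog '[[-0.5,0,-3,0,0,0]]'|grep -E 'eef|rot|force'; python3 -m jog '[[0,0,-3,0,0,0]]'|grep -E 'eef|rot|force'
```

```text
eef_pos: [0.5726, 0.0919, 0.132]
ee_rot: [-3.135, 0.001, -1.634]
force: [-12.2, 0.1, 35.4]
eef_pos: [0.5727, 0.0918, 0.132]
ee_rot: [-3.134, 0.001, -1.633]
force: [-16.0, 1.6, 32.4]
```

Firm contact at the expected height, so the flange is on the rim. I ease off and open gently; opening to about 0.72 keeps the fingers clear of the spread tabs.

```bash
python3 -m jog '[[-1,0,0.5,0,0,0],[0,0,0,0,0,0]]'|grep -E 'eef|rot|force'; python3 -m jog '[[0,0,0,0,0,0],[0,0,0,0,0,0],[0,0,0,0,0,0],[0,0,0,0,0,0],[0,0,0,0,0,0],[0,0,0,0,0,0]]' 0.85
python3 - <<'E'
from h import *
im=eyes.grab_frame('wrist');s=eyes.grab_frame('scene')
c=cv2.resize(s[120:200,340:440],None,fx=4,fy=4,interpolation=2)
cv2.imwrite('pics/c8.png',cv2.convertScaleAbs(np.hstack([cv2.resize(im[60:340,180:460],(400,400)),np.pad(c,((0,80),(0,0),(0,0)))]),alpha=1.8))
E
```

```text
eef_pos: [0.5718, 0.0921, 0.1339]
ee_rot: [-3.132, 0.002, -1.633]
force: [-0.8, -0.2, -3.9]
t: 13.55
eef_pos: [0.5722, 0.092, 0.1325]
ee_rot: [-3.133, 0.001, -1.633]
force: [1.3, 0.3, 0.5]
width: 0.0737
```

View pics/c8.png

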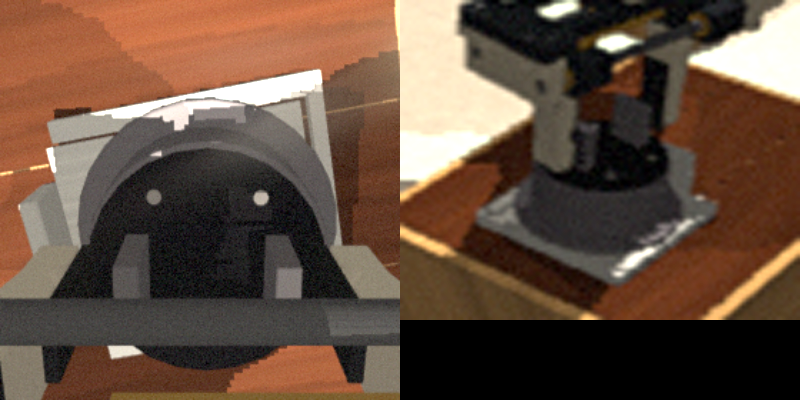

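The cap is seated and the tabs look sprung out, with the fingers clear of them. I rise and measure.

```bash
python3 -m jog '[[0,0,10,0,0,0],[0,0,25,0,0,0],[-1,0,40,0,0,0],[-1,0,45,0,0,0],[-5,0,20,0,0,0],[-10,0,0,0,0,0],[0,0,0,0,0,0]]'
python3 - <<'E'
from h import *
T=tool();im=eyes.grab_frame('wrist');np.save('w9.npy',T);cv2.imwrite('pics/w9.png',im);t=eyes.grab_frame('top');cv2.imwrite('pics/t9.png',t);print(T[:3,3])
w=cam('wrist',T);p=proj(w,[.571,.0915,.125]);print(p)
x,y=p.astype(int);x0,y0=x-65,y-65;print(x0,y0)
a=cv2.resize(im[max(y0,0):y0+130,x0:x0+130],(520,520),interpolation=2);b=cv2.resize(t[165:240,165:265],(280,210),interpolation=2)
cv2.imwrite('pics/c9.png',cv2.convertScaleAbs(np.hstack([a,np.pad(b,((0,310),(0,0),(0,0)))]),alpha=1.8))
E
```

```text
t: 14.35
eef_pos: [0.5534, 0.0909, 0.2818]
ee_rot: [-3.132, 0.001, -1.633]
force: [-0.4, -0.5, -0.3]
width: 0.0745
[0.5534 0.0909 0.2818]
[321.0817 157.0644]
256 92
```

View pics/c9.png

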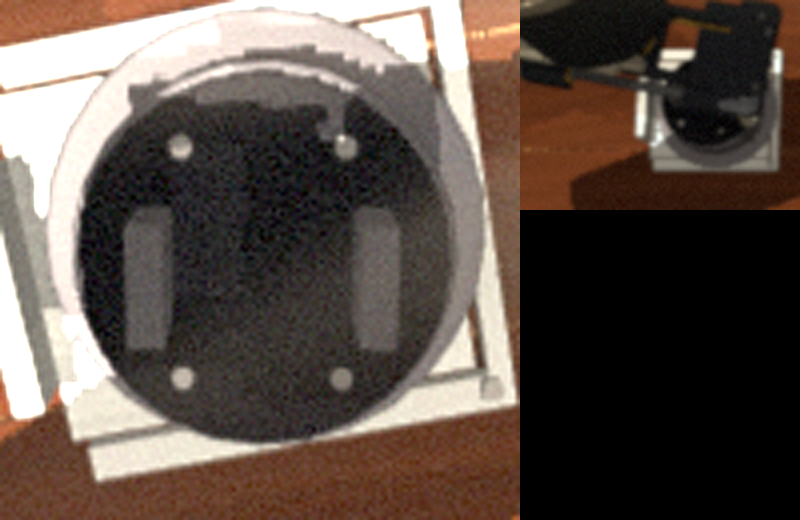

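```bash
python3 - <<'E'
from h import *
w=cam('wrist',np.load('w9.npy'));f=lambda x,y:(256+x/4,92+y/4)
print('flange ctr',onz(w,f(265,255),.126)); print('dia',np.linalg.norm(onz(w,f(80,255),.126)-onz(w,f(450,255),.126)))
print('tab outer sep',np.linalg.norm(onz(w,f(124,280),.154)-onz(w,f(400,280),.154)))
print('expected px tab top centres',[ (proj(w,[.571-s*.024*np.cos(1.63)*-1*-1,.0915+s*.024,.154])-[256,92])*4 for s in(1,-1)])
print(status.get_state()['force'])
E
```

```text
flange ctr [0.5723 0.0904 0.126 ]
dia 0.08219080149279541
tab outer sep 0.05611131009960076
expected px tab top centres [array([141.5517, 285.4647]), array([377.8378, 284.5747])]
[-0.0466 -0.0625 -0.6204]
```

```bash
python3 - <<'E'
from h import *
w=cam('wrist',np.load('w9.npy'));im=cv2.imread('pics/w9.png')
b=np.array([-.1227,.9924]);x=np.array([.9924,.1227]);c=np.array([.5708,.0914])
for s in(.068,.072):
  for k in (-.03,.03): p=proj(w,[*(c+s*b+k*x),.107]);print(s,p);cv2.circle(im,tuple(np.round(p).astype(int)),1,(0,0,255) if s<.07 else (0,255,0),-1)
cv2.imwrite('pics/c10.png',cv2.resize(im[90:220,180:330],None,fx=4,fy=4,interpolation=0))
E
```

```text
0.068 [258.3297 196.8305]
0.068 [243.3273 135.8804]
0.072 [254.3277 197.5594]
0.072 [239.1444 136.6809]
```

View pics/c10.png

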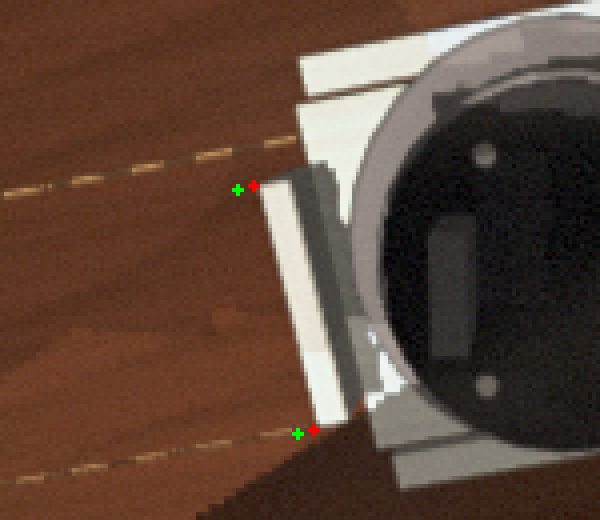

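The lip's outer edge lies on the red marks for fully shut (68 mm), within about 1 mm, and the green marks for 4 mm open are clearly outside it. All checks agree, so I hand in.

```bash
python3 -c "
from station import workorder;print(workorder.job_done())"
```

```text
the job is handed in; nothing more can be done
None
```

The gate is pushed fully shut, the black cap with grey tabs is seated in the outlet with both tabs spread, and the job is handed in. The run took about 14.5 s; the hand-in reported no verdict.

- **Gate:** I pushed the lip with the shut fingers until it stopped at about 23 N. A later wrist view put the lip's outer edge within about 1 mm of its fully shut position.
- **Cap:** I pinched the tabs at 30 N and lowered the cap until the flange met the rim, pressing to about 35 N at the expected height. On opening, the tabs sprang out.
- **Last checks:** The flange centre is about 1.8 mm from the measured centre of the mouth (limit 5 mm). The tabs measure 56.1 mm apart at their outer faces, against 56 mm fully spread. The gripper is clear above with about zero force.
- **Disagreements:** The flange diameter read 82.2 mm against 84 mm, which I put down to reading the edges by eye. While pinched, the gripper read 40.8 mm against the stated 43 mm, but the cap held. An early colour-mask fit of the cap was thrown off by glare, so I used the flange outline read from a close crop instead.
- **Not checked:** I kept the arm clear of the offcut, tape measure and square, but did not measure them again at the end.

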